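# Turn a model house front over in its clamshell holder

## Task

Lay the model house front, tower up, flat in the pocket of the open clamshell holder, swing the blue lid fully shut over it and slide the red bolt fully home across the lid's tongue. Then turn the whole holder over on its axle until it rests against its stop, with the panel's plain back facing up, and let go. Leave the two paint jars and the foam offcut alone.

Things in the scene. Friction and masses are not known exactly. Their poses are not given: they have to be found in the camera images.
- stand: Fixed stand of the turn-over holder: dark foot plate 130 x 226 x 10 mm and two grey uprights at y +-88 to 98, 32 wide in x, 129 mm high. Origin on the table under its middle. Its x is called u (roughly away from the robot), its y is v. The cradle hangs between the uprights on a level axle along v, 115 mm up. All u, v, h (height) below: mm from the axle's middle at cradle 0.
- cradle (a joint): Angle of the whole clamshell about its axle, rad. 0 = as found, pocket up, at a stop; pi = turned over, at the other stop. Grows as the near (-u) edge goes down and the far (+u) edge comes up and over towards the robot. Friction about 0.25 N m: stays where left.
- axis (a point): Middle of the axle, turning with the cradle: x, y, z are u, v, up at cradle 0; z points down at pi. Cradle: aluminium frame u -60 to 60, v -72 to 72, h -12 to 4, with a see-through window in its floor.
- press_lip (a point): Middle of the top of the cradle's yellow press lip on the near side: u -73, v 0, h -4. Lip: u -86 to -60, v -70 to 70, 8 mm thick. Pressing it down starts the turn.
- far_edge (a point): On the underside of the cradle's far platform (carries the bolt), at its outer edge: u 86, v -18, h -12. Platform u 60 to 86, v -60 to 24, underside h -12. Turned over, this underside faces up on the robot's side.
- pocket (a point): Middle of the pocket's floor (a ledge round the window), axes as point axis; h -6. Pocket 84 mm along u by 108 along v, walls 10 mm high: the panel lies flat in it with 4 mm to spare each side, its plate 2 mm below the wall tops.
- lid (a joint): Blue lid frame, rad: 0 = shut flat on the cradle, 2.2 = fully open (leaning towards the robot). Hinge along v at u -60, h 4. 120 mm (from hinge) x 136 x 8 mm; shut it fills h 4 to 12. Window 64 x 82 mm in the middle lets the panel's tower through. Hinge friction about 0.06 N m: stays where left upright; upside down it sags open unless bolted.
- lid_edge (a point): Middle of the lid's free edge at mid-thickness, 120 mm from the hinge; x points from hinge to edge, z out of the outer face. A yellow tongue 24 mm wide, 6 thick, sticks out 16 mm beyond it.
- bolt (a joint): Red sliding bolt on the far platform, m: 0 to 0.036, grows as it slides to +v; friction about 1.2 N, stays where left. Under 0.006 it leaves the lid free; at 0.036 it is fully home over the lid's tongue. Shot before the lid is shut, it blocks the tongue.
- bolt_pin (a point): Top centre of the bolt's upright round thumb pin, 12 mm across, 28 mm high above the bolt plate; at bolt 0 it is at u 68, v -47, h 46. Push it sideways. A rail, u 78 to 84, up to h 20, runs behind the bolt.
- panel: Model house front: rigid white plate 76 (x) x 100 (y) x 8 mm with painted bricks; in its middle a terracotta tower 24 (x) x 32 (y) mm standing 28 mm above the plate. About 60 g. Origin at the centre of its plain underside, z out of the painted side. Fits the pocket with its x along +u or -u.
- jar_red: Bystander: red-capped paint jar, 36 mm across, 62 mm high; origin under its centre.
- jar_blue: Bystander: blue-capped paint jar, 36 mm across, 62 mm high; origin under its centre.
- offcut: Bystander: white foam offcut, 40 x 60 x 30 mm; origin under its centre.
Not all that is in view belongs to the job. Of the things that look like the panel, the smallest one is meant.

How it is judged:
By the outcome, as a careful person would: the job done as asked, in the order asked, and still so for the second after the job is handed in, with the robot touching nothing.
It also fails if it takes over 67 s, if anything falls off the work surface, if the arm or the gripper's body presses on something with over 40 N, if the wrist force passes 120 N, or if a joint passes its speed limit or range.

## Robot

A 6-joint arm with a two-finger parallel gripper is mounted at the origin on the work surface. World frame = base frame: x ahead of the robot, y to its left, z up, the work surface at z = 0. Lengths are in m, angles in rad, forces in N, time in s.
With the tool pointing down it reaches from about 0.225 to 0.875 m from the base axis. Payload 3.4 kg.
Tool frame: the origin (TCP) lies between the finger pads; the fingertips stand 17 mm ahead of it and the grasp point (between the pads) lies 2 mm behind it; z points along the fingers, y is the line along which they close (so a half turn about z gives the same grasp; the last joint's range is limited). The gripper opens to 85 mm and grips with 20 to 120 N. Pads are 22 mm wide; open, the fingers measure 114 mm over their backs; the gripper's body (76 mm by 85 mm) begins 54 mm behind the grasp point. The pads swing forward as they close: fully open they stand 13 mm farther back than shut.
Start: joints at [1.058, 0.276, 1.505, -0, 1.361, -0.121], TCP at [0.22, 0.531, 0.248] pointing down, gripper open.
Joint ranges: [-2.89, 2.89], [-0.75, 2.08], [0.22, 2.7], [-1.18, 4.32], [0.11, 2.71], [-2.7, 2.7]. Speed limits (rad/s): [2.57, 2.57, 3.14, 3.14, 3.14, 3.14].

## Interface

Orientations are given as a unit quaternion [w, x, y, z].
In Python, from plant import robot, grab_frame, calibration gives the robot as it stands. The module is installed in compiled form; this text tells all that it offers. Calls block until the motion is done:
- robot.move_to(position, orientation): joint-space move of the TCP to a pose.
- robot.move_linear(position, attitude=None, speed=0.15, max_force=None): straight line of the TCP; attitude=None keeps the orientation; speed is the mean speed in m/s. With max_force (N) it stops when the force on the tool has changed by that much, and returns True; else False.
- robot.set_joints(angles): joint-space move.
- robot.command_gripper(opening): finger opening in m; the grip force is fixed at half the most; returns when the fingers have stopped.
- robot.wait(seconds).
- robot.solve_ik(position, orientation): joint angles nearest the present ones, or None.
- robot.state(): the state.
- grab_frame(name): name is "scene" or "top" or "wrist"; returns the picture (384x512x3 uint8, blue, green, red); there is no depth.
- calibration(name): a dict with "fx", "fy", "cx", "cy" (pixels), "rvec" (rotation vector, rad) and "tvec" (3), from world to camera coordinates, as OpenCV has them; the wrist camera has in their place "mount" (4x4, takes a point from camera to tool coordinates, whose origin is the TCP and whose axes are the flange's). Camera axes: x right, y down, z forward; pixel columns grow to the right and rows downward; lengths in m; the calibration is good to about 2 mm. A picture is of the moment at which its call begins: read the wrist's pose just before it. calibration takes no time and is no camera call.
A pose or a line that the arm cannot do raises robot.Unreachable and nothing moves.
- robot.hand_in(): hands the job in; it is judged then, once.
The state is a dict: "t": time; "q": joint angles; "qvel": joint speeds; "tau": joint torques, N m; "position": TCP position; "orientation": TCP orientation; "force": force on the tool from outside, world axes, zero at the start; "wrist_torque": the same for the moment, N m; "gripper_width": finger opening in m; "grasp_force": force on a finger pad.
Only numpy, scipy, OpenCV 4.12 (cv2) and the standard library are available. Lean on these libraries where they do the work, as an engineer would, in place of code of your own. Each camera call takes 0.05 s, during which the arm holds its last target. There are 200 camera calls.

## Working session

There is one attempt and no reset: what is moved stays moved. The work goes in short steps, each a Python script; the robot and the scene stay as the last script left them, time stands still between calls to the robot, and variables do not carry over. Pictures are saved under pics/ and viewed, at most 11 in all, crops included, and the job is handed in when it is done.

```bash
mkdir -p pics
cat > h.py <<'E'
import numpy as np, cv2
from plant import robot, grab_frame, calibration
def cam(n):
    c=calibration(n); K=np.array([[c["fx"],0,c["cx"]],[0,c["fy"],c["cy"]],[0,0,1.]])
    if n!="wrist":
        R=cv2.Rodrigues(np.array(c["rvec"],float))[0]; t=np.array(c["tvec"],float).ravel()
        return K,R.T,-R.T@t
    from scipy.spatial.transform import Rotation as Ro
    s=robot.state(); q=s["orientation"]; M=np.array(c["mount"])
    Rw=Ro.from_quat([q[1],q[2],q[3],q[0]]).as_matrix()
    return K,Rw@M[:3,:3],Rw@M[:3,3]+np.array(s["position"])
def ray(C,uv,z):
    K,R,o=C; d=R@np.linalg.solve(K,np.array([uv[0],uv[1],1.])); return o+d*(z-o[2])/d[2]
def proj(C,p):
    K,R,o=C; x=K@(R.T@(np.array(p)-o)); return x[:2]/x[2]
E
python3 - <<'E'
from h import *
s,t=grab_frame("scene"),grab_frame("top")
cv2.imwrite("pics/s.png",cv2.resize(s,(800,600)));cv2.imwrite("pics/t.png",cv2.resize(t,(800,600)))
for n in("scene","top"):
    C=cam(n);print(n,C[2],C[0][0,0],[np.round(ray(C,p,0),3) for p in((0,0),(511,383))])
print(robot.state())
E
```

```text
scene [ 1.42140803 -0.38485149  0.72800036] 416.3188162873672 [array([-4.255, -1.152,  0.   ]), array([1.172, 0.229, 0.   ])]
top [ 0.38167063 -0.02063249  1.08694099] 412.68457091994435 [array([1.123, 0.727, 0.   ]), array([ 0.094, -0.658,  0.   ])]
{'t': 0.1, 'q': array([ 1.05799036e+00,  2.76556867e-01,  1.50599510e+00, -2.99098996e-05,
        1.36069890e+00, -1.20976260e-01]), 'qvel': array([ 6.29201098e-04, -1.37357787e-03, -2.82451155e-03,  5.72956654e-05,
        2.67094786e-04, -6.66933010e-04]), 'tau': array([ 2.16927256e-03, -4.17699659e+01, -2.46405548e+01, -3.27387602e-05,
        5.67460345e-03, -7.68497841e-06]), 'position': array([0.21936792, 0.53103929, 0.24751642]), 'orientation': array([-2.44465520e-04,  1.94660829e-01,  9.80870264e-01, -7.92380347e-04]), 'force': array([ 0.36389321, -0.24666462, -0.46858868]), 'wrist_torque': array([-0.02755559,  0.02517599, -0.00839471]), 'grasp_force': 0.0, 'gripper_width': 0.08530864912106746}
```

View pics/t.png

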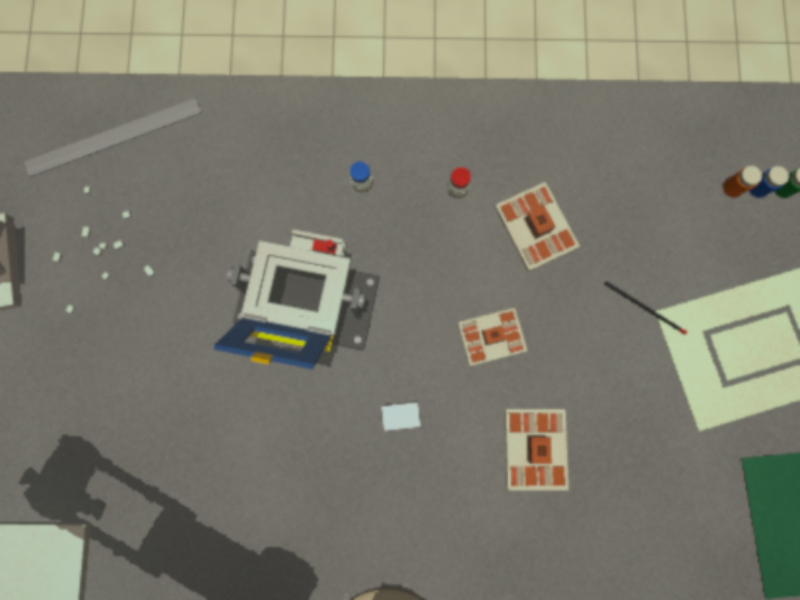

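View pics/s.png

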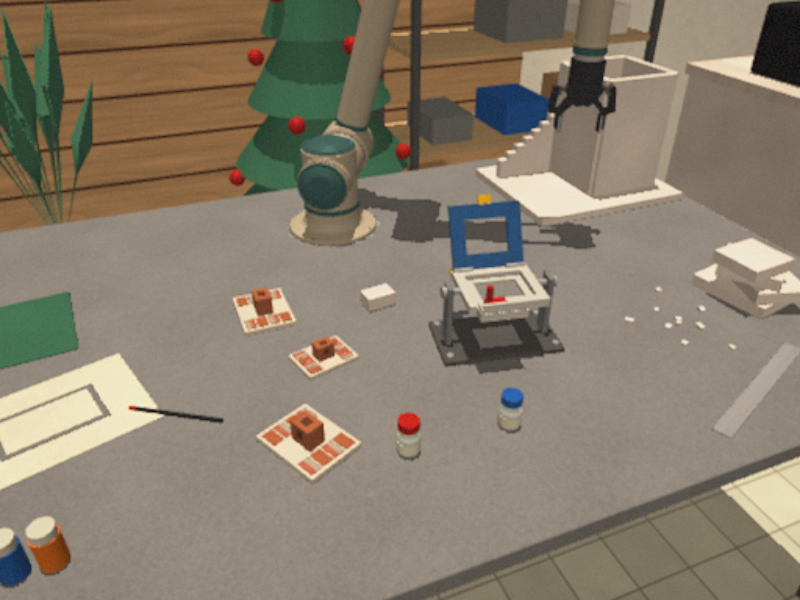

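The top view (800 px scale) shows the smallest panel at about (493,336). The holder is at (298,285) with its axle running from (238,277) to (357,298), and the lid is open towards the robot. Next I'll go above each of them for a close wrist look.

```bash
cat >> h.py <<'E'
def down(yaw): return np.array([0,np.cos(yaw/2),np.sin(yaw/2),0])   # tool x axis at yaw
E
python3 - <<'E'
from h import *
C=cam("top"); k=0.64
P=ray(C,(493*k,336*k),.008); a=ray(C,(238*k,277*k),.129); b=ray(C,(357*k,298*k),.129)
th=np.arctan2(-(a-b)[0],(a-b)[1]); O=(a+b)/2
print(P,a,b,np.linalg.norm(a-b),th,O,[ray(C,(x*k,y*k),.06) for x,y in((360,175),(460,182),(400,417))])
print(np.round(calibration("wrist")["mount"],3))
yaw=th+np.pi
ims=[]
for n,p,y in(("h",[O[0]-.02,O[1],.40],yaw),("p",[P[0]-.03,P[1],.25],.24+np.pi)):
    robot.move_to(p,down(y)); robot.wait(.2); s=robot.state(); print(n,s["t"],s["q"],s["position"]); C=cam("wrist"); im=grab_frame("wrist"); np.savez(n+".npz",im=im,K=C[0],R=C[1],o=C[2]); ims.append(im)
cv2.imwrite("pics/wh.png",cv2.resize(ims[0],(800,600)));cv2.imwrite("pics/wp.png",cv2.resize(ims[1],(560,420)))
E
```

```text
[ 0.50832211 -0.17457261  0.008     ] [0.57961766 0.22798094 0.129     ] [0.54943731 0.0472239  0.129     ] 0.18325927371603037 -0.1654402884788736 [0.56452749 0.13760242 0.129     ] [array([0.77000562, 0.05183132, 0.06      ]), array([ 0.75994234, -0.11515144,  0.06      ]), array([ 0.37281103, -0.01959611,  0.06      ])]
[[-0.    -0.963 -0.27   0.07 ]
 [ 1.    -0.     0.     0.001]
 [-0.    -0.27   0.963 -0.125]
 [ 0.     0.     0.     1.   ]]
h 2.225 [ 1.24955575e-01  2.11281794e-01  1.22932189e+00  1.20537557e-04
  1.70143657e+00 -1.28164280e+00] [0.54427906 0.1383541  0.39977788]
p 3.8 [-4.85084007e-01  1.75346761e-01  1.63578900e+00  1.95378200e-04
  1.32947122e+00 -2.29730177e+00] [ 0.47896614 -0.17393337  0.25044508]
```

View pics/wh.png

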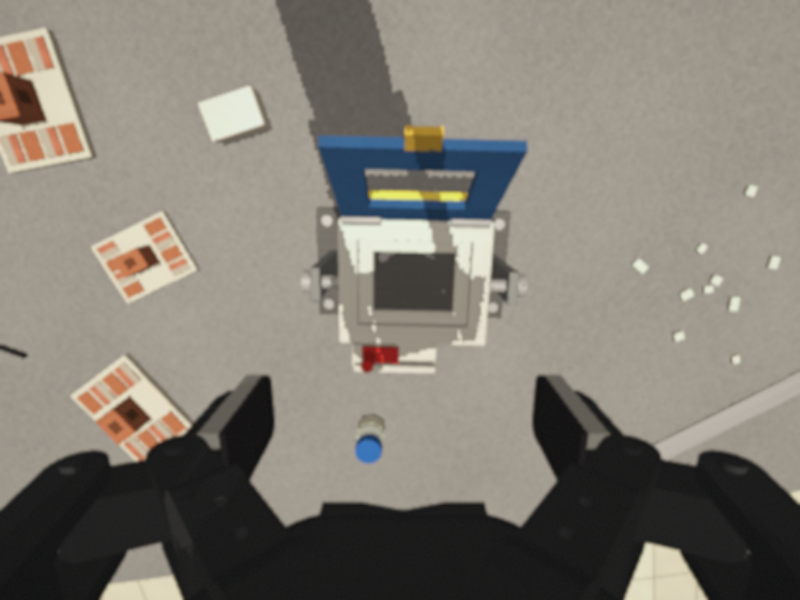

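View pics/wp.png

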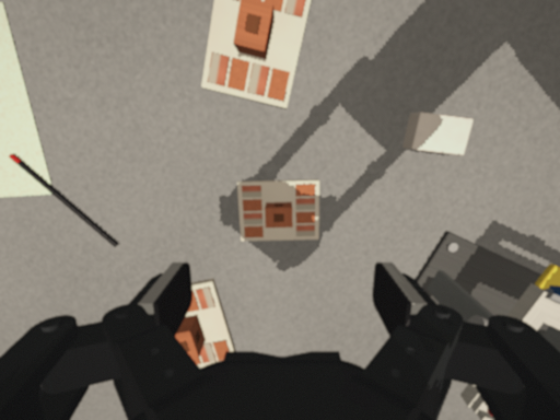

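The holder view (800 px) shows:
- the frame corners at about (339,218), (495,219), (486,346) and (339,342)
- the foot plate corners at (318,208), (510,210), (508,316) and (319,314)

The panel view (560 px) shows the plate corners at (237,182), (320,180), (319,238) and (241,241), with the tower top at (279,217).

Run:
```python
from h import *
def L(n): d=np.load(n+".npz"); return (d["K"],d["R"],d["o"]),d["im"]
C,im=L("h"); k=.64
th=-.1654; 
def fit(px,uv,z):
    W=np.array([ray(C,np.array(p)*k,z)[:2] for p in px]); A=np.array(uv)/1000.
    # rigid fit
    wm,am=W.mean(0),A.mean(0); H=(A-am).T@(W-wm); t=np.arctan2(H[0,1]-H[1,0],H[0,0]+H[1,1])
    R=np.array([[np.cos(t),-np.sin(t)],[np.sin(t),np.cos(t)]]); o=wm-R@am; print("th",t,"O",o,"res mm",np.round((W-(A@R.T+o))*1000,1).tolist())
fit([(339,218),(495,219),(486,346),(339,342)],[(-60,-72),(-60,72),(60,72),(60,-72)],.119)
fit([(318,208),(510,210),(508,316),(319,314)],[(-65,-113),(-65,113),(65,113),(65,-113)],.010)
fit([(358,240),(472,240),(468,327),(358,323)],[(-42,-54),(-42,54),(42,54),(42,-54)],.119)
C,im=L("p"); k=512/560
fit([(237,182),(320,180),(319,238),(241,241)],[(-38,-50),(-38,50),(38,50),(38,-50)],.008)
print(ray(C,(279*k,217*k),.036))
# mask-based check of panel
hsv=cv2.cvtColor(im,cv2.COLOR_BGR2HSV); m=((hsv[...,1]>45)).astype(np.uint8)*255
m=cv2.morphologyEx(m,cv2.MORPH_CLOSE,np.ones((9,9)))
cs,_=cv2.findContours(m,cv2.RETR_EXTERNAL,cv2.CHAIN_APPROX_NONE)
for c in cs:
    if cv2.contourArea(c)>800 and cv2.pointPolygonTest(c,(255,194),False)>0:
        W=np.array([ray(C,p[0],.008)[:2] for p in c])*1000; r=cv2.minAreaRect(W.astype(np.float32)); print(r)
```

```text
th -0.1859504039532674 O [0.56813398 0.14726958] res mm [[-0.1, 0.7], [-2.4, 0.4], [2.0, 0.4], [0.5, -1.6]]
th -0.17185808709426348 O [0.56850078 0.14905979] res mm [[0.8, 1.1], [0.8, -2.6], [0.3, 4.6], [-1.9, -3.1]]
th -0.18210509584416995 O [0.56792518 0.14661122] res mm [[1.5, 0.6], [-0.7, -1.0], [0.7, 0.0], [-1.5, 0.3]]
th 0.2700380278395192 O [ 0.50879724 -0.16859612] res mm [[-0.0, -0.3], [0.1, 0.9], [-0.7, -0.3], [0.6, -0.3]]
[ 0.50842174 -0.16869336  0.036     ]
((508.8946228027344, -169.575439453125), (78.42045593261719, 100.48110961914062), 15.05317497253418)
```

```bash
cat >> h.py <<'E'
def panel_look(C,im,guess,z=.008):
    hsv=cv2.cvtColor(im,cv2.COLOR_BGR2HSV); m=(hsv[...,1]>45).astype(np.uint8)*255
    m=cv2.morphologyEx(m,cv2.MORPH_CLOSE,np.ones((9,9)))
    g=proj(C,guess); best=None
    for c in cv2.findContours(m,cv2.RETR_EXTERNAL,cv2.CHAIN_APPROX_NONE)[0]:
        if cv2.contourArea(c)>300 and cv2.pointPolygonTest(c,tuple(map(float,g)),False)>0:
            W=np.array([ray(C,p[0],z)[:2] for p in c])*1000; best=cv2.minAreaRect(W.astype(np.float32))
    return best
E
python3 - <<'E'
from h import *
print(panel_look(cam("top"),grab_frame("top"),[.509,-.169,.008]))
P=[.5088,-.1690]; yaw=.266+np.pi
robot.move_to([P[0],P[1],.12],down(yaw)); robot.wait(.2)
C=cam("wrist"); im=grab_frame("wrist"); print(panel_look(C,im,[*P,.008]), robot.state()["position"],robot.state()["t"])
hsv=cv2.cvtColor(im,cv2.COLOR_BGR2HSV)
cv2.imwrite("pics/w2.png",im)
E
```

```text
((350.4422607421875, -351.120849609375), (582.4468994140625, 766.0107421875), 70.01551818847656)
((508.8492431640625, -169.39566040039062), (77.1157455444336, 100.52703094482422), 15.239598274230957) [ 0.50973411 -0.16966109  0.12196151] 4.7417
```

View pics/w2.png

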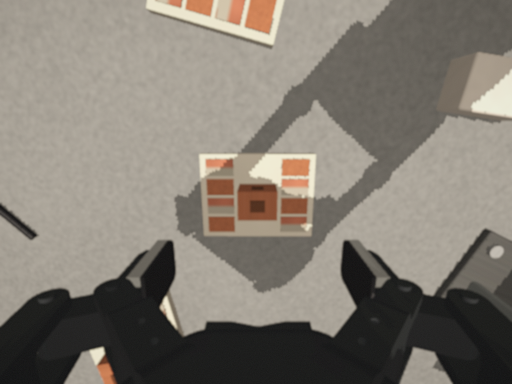

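Both heights agree: the panel is at (0.5088, -0.1694) with yaw 0.266, and its tower is centred between the fingers at pixel (257,203). I'll grasp it, carry it above the pocket and look again.

Run:
```python
from h import *
P=[.5088,-.1694]; yaw=.266+np.pi
robot.command_gripper(.06)
print(robot.move_linear([*P,.029],down(yaw),speed=.1,max_force=15)); robot.command_gripper(.02)
s=robot.state(); print(s["position"],s["gripper_width"],s["grasp_force"],s["t"])
robot.move_linear([*P,.25],speed=.25)
th=-.182
robot.move_to([.568,.147,.25],down(th+np.pi)); robot.wait(.3)
s=robot.state(); print(s["position"],s["t"],s["gripper_width"])
C=cam("wrist"); im=grab_frame("wrist"); np.savez("h2.npz",im=im,K=C[0],R=C[1],o=C[2])
cv2.imwrite("pics/w3.png",cv2.resize(im,(800,600)))
```

```text
False
[ 0.50949641 -0.16972832  0.02986875] 0.03076062607895323 61.0582172870636 6.5417
[0.56817969 0.14609448 0.25007958] 9.1 0.03092639322207358
```

View pics/w3.png

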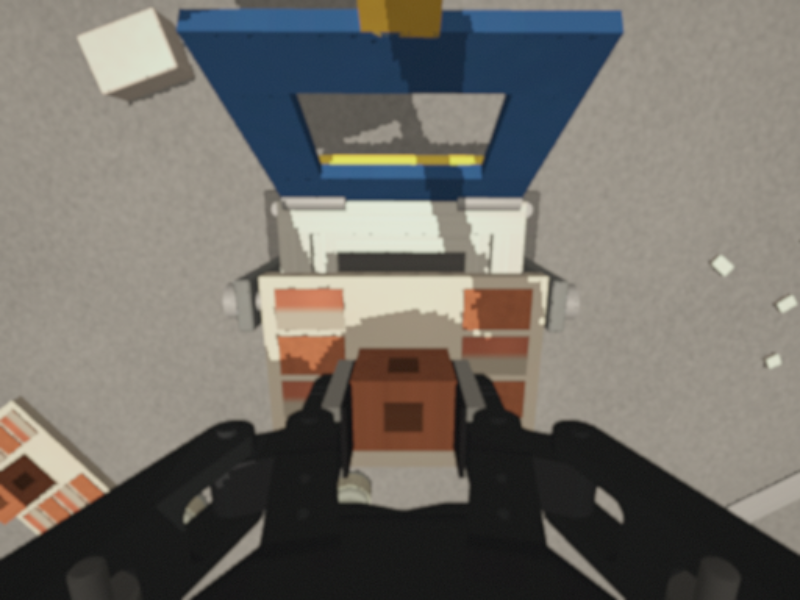

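The held panel is square to the holder. Its near edge runs from (260,277) to (548,277). The pocket side walls show at columns 312 and 491, and the lid's free edge is level at about row 11. I'll check the offset by ray casting, then lower the panel.

Run:
```python
from h import *
d=np.load("h2.npz"); C=(d["K"],d["R"],d["o"]); k=.64; th=-.182
R=np.array([[np.cos(th),-np.sin(th)],[np.sin(th),np.cos(th)]]); O=np.array([.568,.147])
f=lambda p,z:np.round((R.T@(ray(C,np.array(p)*k,z)[:2]-O))*1000,1)
for n,p,z in(("panel L",(260,277),.2295),("panel R",(548,277),.2295),("pocket wall L",(312,235),.119),("pocket R",(491,235),.119),("frame L",(278,197),.119),("frame R",(528,197),.119),("lid L",(180,11),.219),("lid R",(622,12),.219),("window near R",(465,253),.109),("window near L",(338,253),.109)): print(n,f(p,z))
s=robot.state(); print("tcp",R.T@(s["position"][:2]-O)*1000, s["position"])
```

```text
panel L [-38.7 -48.5]
panel R [-38.6  50.1]
pocket wall L [-40.6 -52.8]
pocket R [-40.4  52.1]
frame L [-62.2 -71. ]
frame R [-62.   72.1]
lid L [-121.7  -69.5]
lid R [-121.2   69.4]
window near R [-28.3  38.7]
window near L [-28.5 -39.5]
tcp [ 0.25519204 -0.69184831] [0.56812575 0.14627339 0.25009676]
```

Run:
```python
from h import *
robot.move_linear([.568,.146,.165],speed=.2)
print(robot.move_linear([.568,.146,.1385],speed=.06,max_force=8)); s=robot.state(); print(s["position"],s["force"],s["t"])
robot.command_gripper(.055); robot.move_linear([.568,.146,.30],speed=.25)
robot.move_to([.53,.152,.40],down(-.182+np.pi)); robot.wait(.2)
C=cam("wrist"); im=grab_frame("wrist"); np.savez("h3.npz",im=im,K=C[0],R=C[1],o=C[2]); print(robot.state()["t"])
cv2.imwrite("pics/w4.png",cv2.resize(im[100:292,160:416],(768,576)))
```

```text
True
[0.56773452 0.14601281 0.1388566 ] [-1.15392884  0.06026552  4.08661497] 10.1917
12.1083
```

View pics/w4.png

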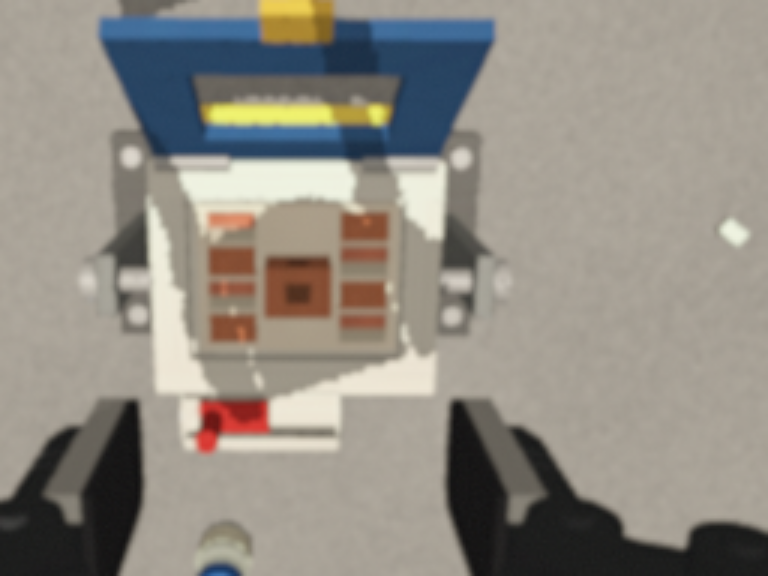

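The panel lies flat in the pocket, at crop pixels (190–402, 203–357), and contact came at the expected height. Now I'll shut the lid.

```bash
cat >> h.py <<'E'
TH=-.182; O3=np.array([.568,.147,.115]); Q=down(TH+np.pi)
U=np.array([np.cos(TH),np.sin(TH),0]); V=np.array([-np.sin(TH),np.cos(TH),0])
def W(u,v,h): return O3+(U*u+V*v+np.array([0,0,h]))/1000.   # holder mm -> world
def tip(u,v,h): return W(u,v,h+17)                            # TCP for tip at u,v,h
def lin(u,v,h,speed=.15,f=None): return robot.move_linear(tip(u,v,h),speed=speed,max_force=f)
def now():
    s=robot.state(); d=(s["position"]-O3)*1000; return "t %.1f u %.1f v %.1f h %.1f F %s"%(s["t"],d@U,d@V,d[2]-17,np.round(s["force"],1))
E
python3 - <<'E'
from h import *
v=52
robot.command_gripper(0)
robot.move_to(tip(-180,v,200),Q); lin(-180,v,85,.3); print(now())
lin(-80,v,85,.2,15); print(now())
H=11
for i,a in enumerate(np.radians([95,75,55,44,33,22,11])):
    r=95; u=-60+r*np.cos(a)-8*np.sin(a); h=4+r*np.sin(a)+8*np.cos(a)
    if i<3: h=86
    if lin(u-H,v,h,.15,20): print("stop",i); break
print(now())
print(lin(35-H,v,9,.06,12),now())
lin(24,v,70,.3); robot.move_to(tip(-60,-20,270),Q); robot.wait(.1)
im=grab_frame("wrist"); cv2.imwrite("pics/w5.png",im); print(now())
E
```

```text
t 13.9 u -177.8 v 52.3 h 85.9 F [ 0.5 -0.1  0. ]
t 14.6 u -80.2 v 52.0 h 85.7 F [-0.5  0.3  0.5]
t 16.6 u 20.0 v 51.8 h 29.5 F [-0.3  0.1 -0.5]
True t 17.0 u 24.0 v 52.3 h 11.9 F [-1.1 -0.4  7.8]
t 18.4 u -59.9 v -19.8 h 267.4 F [0.2 0.3 0.3]
```

View pics/w5.png

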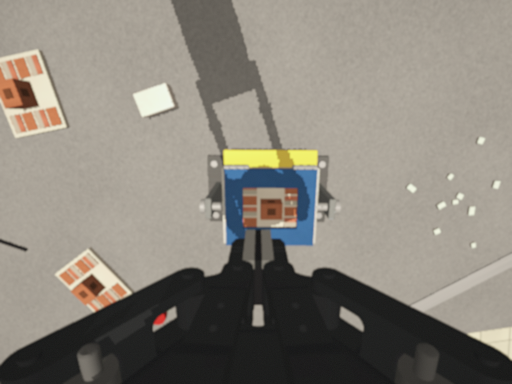

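The lid is shut: the press stopped at h 11.9, and the blue frame lies flat at (270,205) with the tower showing through its window. Next is the bolt.

Run:
```python
from h import *
robot.move_to(tip(68,-90,90),Q); lin(68,-90,25,.25); print(now())
print(lin(68,-20,25,.06,10),now())
lin(68,-45,25,.2); lin(68,-45,110,.3); robot.move_to(tip(-10,-20,270),Q); robot.wait(.1)
im=grab_frame("wrist"); C=cam("wrist"); print(now())
s=grab_frame("scene"); CS=cam("scene")
g=np.array([proj(CS,W(60,-20,20))]).astype(int)[0]; print(g)
c=s[g[1]-48:g[1]+48,g[0]-64:g[0]+64]; cv2.imwrite("pics/w6.png",cv2.resize(c,(768,576),interpolation=cv2.INTER_CUBIC))
print([np.round((proj(CS,W(68,v,46))-g+[64,48])*6) for v in(-47,-11)])
```

```text
t 19.7 u 68.1 v -89.2 h 26.5 F [ 0.8 -0.4  0.2]
True t 20.6 u 68.2 v -32.9 h 24.9 F [-0.8 -2.7  2.8]
t 22.2 u -9.8 v -20.4 h 266.9 F [ 0.2 -0.1 -0.1]
[320 188]
[array([337., 255.]), array([416., 246.])]
```

View pics/w6.png

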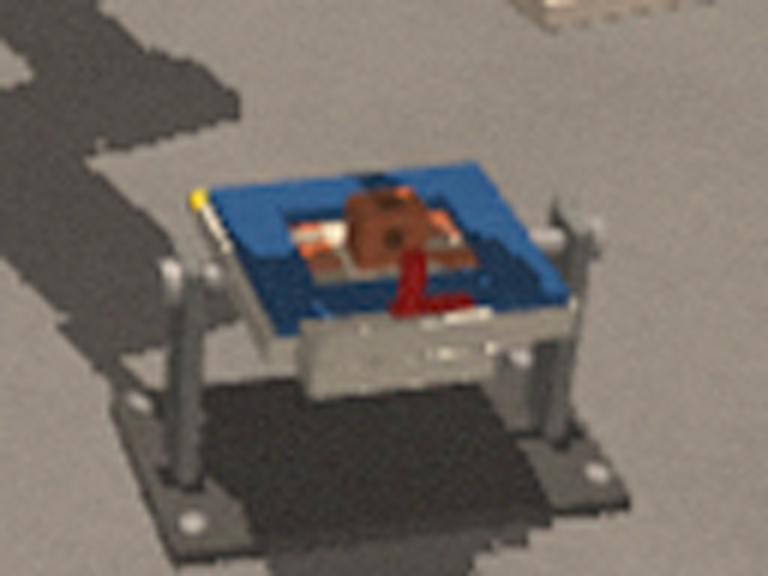

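The pin top is at crop pixel (414,252), against (416,246) predicted for fully home. I'll push the bolt once more, harder, to be sure, then press the lip to start the turn.

Run:
```python
from h import *
robot.move_to(tip(68,-50,60),Q); lin(68,-50,25,.25)
print(lin(68,-22,25,.05,18),now())
lin(68,-45,25,.2); lin(68,-45,90,.3)
robot.move_to(tip(-87,52,60),Q); lin(-87,52,2,.25); print(now())
for a in np.radians([7,14,21,28,35]):
    st=lin(-76*np.cos(a)+4*np.sin(a)-11,52,-76*np.sin(a)-4*np.cos(a),.1,30); print(st,now())
    if st: break
lin(-85,52,-30,.2); lin(-95,52,80,.3)
robot.move_to(tip(-10,-20,270),Q); robot.wait(.1); print(now())
s=grab_frame("scene"); CS=cam("scene"); g=proj(CS,W(60,-20,20)).astype(int)
cv2.imwrite("pics/w7.png",cv2.resize(s[g[1]-64:g[1]+32,g[0]-64:g[0]+64],(768,576),interpolation=cv2.INTER_CUBIC))
print(now())
```

```text
True t 23.9 u 68.7 v -32.8 h 26.4 F [-0.1 -3.7  2.6]
t 25.7 u -85.6 v 51.3 h 1.6 F [ 0.2 -0.2  1. ]
False t 26.0 u -84.9 v 52.2 h -12.1 F [-0.5  0.  -0. ]
False t 26.2 u -83.5 v 52.1 h -21.7 F [-0.  -0.6  0.1]
False t 26.5 u -80.6 v 52.0 h -30.9 F [-0.  -0.3 -0.5]
False t 26.8 u -76.2 v 51.9 h -39.4 F [-0.1 -0.1 -0. ]
False t 27.0 u -70.7 v 51.9 h -47.2 F [-0.2 -0.3  0.4]
t 28.8 u -11.0 v -19.6 h 267.4 F [ 0.6 -0.1 -0. ]
t 28.8 u -11.0 v -19.5 h 267.7 F [ 0.1 -0.   0.8]
```

View pics/w7.png

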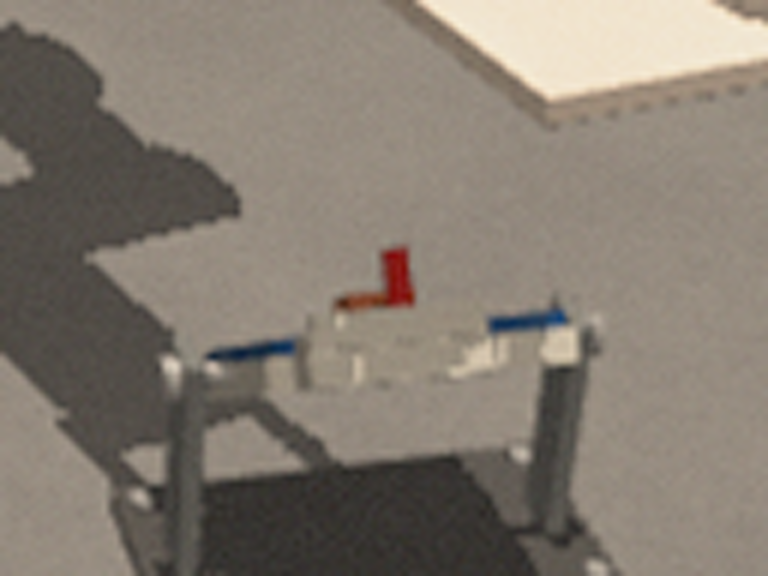

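The cradle has turned part way: the pin top is now at crop pixel (395,250). I'll work out the angle from that, then take the far edge up and over.

Run:
```python
from h import *
CS=cam("scene"); g=proj(CS,W(60,-20,20)).astype(int); px=g-64+np.array([395,250])/6
T=np.radians(np.arange(10,60,1)); rot=lambda u,h,a:(u*np.cos(a)-h*np.sin(a),u*np.sin(a)+h*np.cos(a))
e=[np.linalg.norm(proj(CS,W(rot(68,46,a)[0],-11,rot(68,46,a)[1]))-px) for a in T]; a0=T[int(np.argmin(e))]; print(np.degrees(a0),min(e))
assert 22<np.degrees(a0)<50
H=11; v=-18
eu,eh=rot(86,-12,a0)
robot.move_to(tip(118,v,110),Q); lin(118,v,eh-18,.25,25); print(now())
for a in [a for a in np.radians([45,60,75,88]) if a>a0]:
    u,h=rot(86,-12,a)
    st=lin(u+H,v,h-14,.15,30)
    if st: print("stop",now()); raise SystemExit
print(now())
for a in np.radians([100,115,130,145,160,172]):
    u,h=rot(78,-12,a)
    st=lin(u+H,v,h,.15,30)
    if st: print("stop",np.degrees(a),now()); raise SystemExit
print(now())
print(lin(-78+H,v,8,.06,15),now())
lin(-67,v,100,.3); robot.move_to(tip(-50,-20,270),Q); robot.wait(.3); print(now())
im=grab_frame("wrist"); s=grab_frame("scene"); 
a=cv2.resize(im[80:272,130:386],(400,300)); b=cv2.resize(s[g[1]-64:g[1]+32,g[0]-64:g[0]+64],(400,300),interpolation=cv2.INTER_CUBIC)
cv2.imwrite("pics/w8.png",np.hstack([a,b]))
```

```text
29.999999999999996 0.4012977231095253
t 30.2 u 118.7 v -17.5 h 17.0 F [-0.  -0.6  1. ]
t 31.5 u 32.9 v -17.3 h 81.4 F [ 2.7 -2.7 24.1]
t 33.2 u -64.6 v -18.1 h 22.7 F [ 0.7 -0.1 -0.3]
True t 33.5 u -65.2 v -17.6 h 12.0 F [-1.   0.2  7. ]
t 34.9 u -50.4 v -20.1 h 268.4 F [-0.3 -0.6 -0.9]
```

View pics/w8.png

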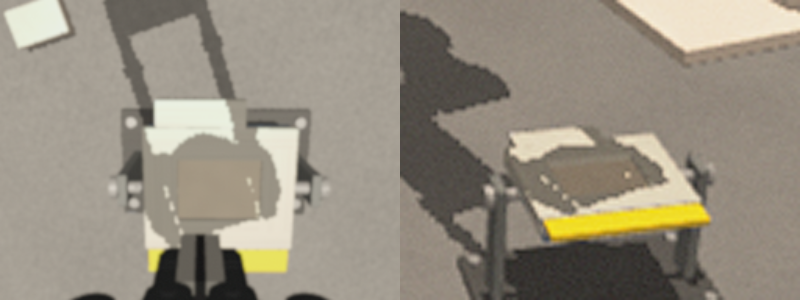

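The holder is turned over and level: the press stopped at h 12.0, as expected at the stop. The panel's plain back shows in the window at (220,188), the lid is held underneath, and the robot is clear.

```bash
python3 -c "
from h import *
print(robot.hand_in())"
```

```text
the job is handed in; nothing more can be done
None
```

The job is handed in, at about 35 s of the 67 s allowed: the panel is in the pocket, the lid shut and bolted, and the holder turned over against its stop with the plain back up. I steered clear of the jars and the foam offcut.

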